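# Clamp a turning blank in the drilling vise with its click knob

## Task

Stand the solid round wooden blank upright in the vise, between the V jaw and the sliding jaw. Then turn the vise's bar knob clockwise until its torque limiter slips and clicks, and stop there: one click is right, a second does no harm, but never a third. Let go, leave the blank clamped upright in the V, and do not disturb the hollow cup and the T-handled chuck key.

Things in the scene. Friction and masses are not known exactly. Their poses are not given: they have to be found in the camera images.
- burl_blank: the work piece: a solid round wooden turning blank standing on end, 40 mm in diameter, 62 mm tall, 50 to 100 g. Origin at the centre of its underside, z up. (The hollow wooden cup standing near is not it.)
- cup: a bystander: a hollow open wooden cup, 48 mm in diameter, 58 mm tall, origin at the centre of its underside. Leave it alone.
- vise: grey drilling vise bolted to the bench (elsewhere in each run), base plate 80 x 206 x 12 mm. Origin at the centre of its underside, z up; its y axis runs along it from the knob (axis at y = -70 mm) to the fixed V jaw (y = +45 to +88 mm, 90 degree V opening to -y). The jaws' steel tops are 40 mm above the bench. Contact on jaws, collar or knob counts as contact on the vise.
- vise_seat (a point): fixed point on the vise's floor, 12 mm above the bench, where the centre of the blank's underside stands when the blank bears on both faces of the V; axes as the vise's (+y points into the V). A good place to let go of the blank is 3 mm short of it (towards -y); the closing jaw then pushes it home.
- vise_gap (a point): fixed point on the vise's floor, 33 mm from vise_seat towards -y (y = +12 mm on the vise): where the flat face of the sliding jaw stands when fully open. The jaw (50 mm wide) moves to +y, 5 mm per radian of the collar, and starts 0 to 7 mm closed (how much is not told), so a blank touching the V has 6 to 13 mm of play.
- knob_grip (a point): on the vertical axis of the black bar knob, 86 mm above the bench, where to pinch its bar. The bar is 48 mm long (this point's x), 14 mm thick (y), from 63 to 95 mm above the bench; under it are the knob's 44 mm disc (57 to 63 mm), the 49 mm steel collar (47 to 57 mm) and the 48 x 52 mm housing. Clockwise from above closes the jaw; 1.6 to 3.6 rad are needed in all, so regrasp.
- knob_clutch (a point): fixed point on the knob's axis, 47 mm above the bench. The knob drives the collar through a click clutch: the collar drags with up to 0.15 N m; when the blank is tight the torque climbs within 0.2 to 0.5 rad, and at about 0.3 N m the clutch slips: the knob jumps on by one click (20 degrees, 0.35 rad) and the torque drops. The collar stays where it is left; turning back opens the jaw.
- knob_mark (a point): index point on the rim of the knob's disc, 22 mm from the knob's axis, in the direction of the bar (the end with the steel line on top).
- collar_mark (a point): index point on the collar, 22 mm from the axis, at the same height. At the start the two marks coincide; each click of the clutch carries the knob's mark 0.35 rad further clockwise, so they stand 7.6 mm apart after one click, 15 mm after two, 22 mm after three.
- chuck_key: a bystander: T-handle chuck key lying on the bench in front of the vise, 60 x 95 x 15 mm, origin under its middle. Leave it alone.
Things that resemble listed ones, but are neither listed nor needed, are in the scene too. What is shaped like the burl_blank but pink is not meant.

How it is judged:
By the outcome, as a careful person would: the job done as asked, in the order asked, and still so for the second after the job is handed in, with the robot touching nothing.
It also fails if it takes over 69 s, if anything falls off the work surface, if the arm or the gripper's body presses on something with over 40 N, if the wrist force passes 120 N, or if a joint passes its speed limit or range.

## Robot

A 6-joint arm with a two-finger parallel gripper is mounted at the origin on a cart in front of the work surface, level with it; the furniture and walls round the work are solid. World frame = base frame: x ahead of the robot, y to its left, z up, the work surface at z = 0. Lengths are in m, angles in rad, forces in N, time in s.
With the tool pointing down it reaches from about 0.3 to 0.825 m from the base axis. Payload 5.4 kg.
Tool frame: the origin (TCP) lies midway between the tips of the shut fingers; the grasp point (between the pads) lies 19 mm behind it (hold_point_z is the distance from the TCP to the grasp point, in m); z points along the fingers, y is the direction in which the jaws open and shut (so a half turn about z gives the same grasp; the last joint's range is limited). The gripper opens to 92 mm and grips with 3 to 60 N. Pads are 20 mm wide; open, the fingers measure 128 mm over their backs; the gripper's body (75 mm by 189 mm) begins 69 mm behind the grasp point.
Start: joints at [-1.374, 0.158, 1.597, -0, 1.386, -0.21], TCP at [0.227, -0.528, 0.215] pointing down, gripper open.
Joint ranges: [-2.91, 2.91], [-0.94, 2.29], [0.18, 2.7], [-1.29, 4.43], [0.17, 2.64], [-3, 3]. Speed limits (rad/s): [2.57, 2.57, 3.14, 3.14, 3.14, 3.14].

## Interface

Orientations are given as a 3x3 rotation matrix whose columns are the frame's x, y, z axes.
In Python, from bench import * gives the robot as it stands.
- The arm moves only by the tool play_rows, never from a script. Its argument "series" is a list of rows, each a list of 7 numbers: the shift along the tool's x, y, z in mm, then the turn, a rotation vector about the tool's x, y, z in rad, then the closure, from 0 (fully open) to 1 (shut). A call has 1 to 10 rows; each row is the pose to reach, as a shift and turn from the pose measured when the call began, along the tool's axes at that moment; what a row does not reach only later rows make up. A row lasts 1/10 s, in which the tool goes at most 50 mm and 8.59 degrees, less where a joint would pass 70% of its speed; a pose out of reach is approached as far as the arm can. A call with a gripper value outside its range is refused whole. The fingers move at their own pace and stop on an object; "grip_force" is the grip in N (left out, the last holds). Time passes only in rows, so rows that repeat a pose let the fingers close. It gives the time, the measured TCP pose, the force and the opening at its end, in the units of the state.
- read_state(): the state, without advancing time (a new reading comes with each control period).
- read_camera(name): name is "scene" or "top" or "wrist"; returns a dict with "pixels" (384x512x3 uint8, red, green, blue), "fov_y" (degrees; the focal length in pixels is half the picture's height over the tangent of half this angle, whatever the lens; pixels are square), "cx", "cy" (the principal point, pixels), "position" and "orientation" of the camera in the world; the wrist camera has in their place "hand_eye" (4x4, takes a point from camera to tool coordinates, whose origin is the TCP and whose axes are the flange's). Camera axes: x right, y down, z forward; pixel columns grow to the right and rows downward; lengths in m; the calibration is good to about 2 mm. A picture is of the moment at which its call begins: read the wrist's pose just before it. There is no depth.
- close_job(): hands the job in, once; it reports no verdict.
The state is a dict: "time": time; "joints": joint angles; "joint_velocities": joint speeds; "joint_torque": joint torques, N m; "eef_pos": TCP position; "tcp_rot": TCP orientation; "wrist_force": force on the tool from outside, world axes, zero at the start; "torque": the same for the moment, N m; "gripper_width": finger opening in m.
Only numpy, scipy, OpenCV 4.12 (cv2) and the standard library are available. Lean on these libraries where they do the work, as an engineer would, in place of code of your own. Each camera call takes 0.05 s, during which the arm holds its last target. There are 200 camera calls.

## Working session

There is one attempt and no reset: what is moved stays moved. The work goes in short steps, Python scripts to look and compute and a tool call to move; the robot and the scene stay as the last step left them, time stands still between calls to the robot, and variables do not carry over. Pictures are saved under pics/ and viewed, about 8 in all and at most 12, crops included, and the job is handed in when it is done.

Besides the shell and the picture viewer there is one more tool, called after "Request:" in YAML: its name, and indented under it one key for each argument. play_rows: Moves the arm, as the interface text tells. Its arguments: {"type":"object","properties":{"series":{"type":"array"},"grip_force":{"type":"number"}},"required":["series"]}

```bash
mkdir -p pics
cat > h.py <<'E'
from bench import *
import numpy as np, cv2
def K(c):
    h,w=c["pixels"].shape[:2]; f=h/2/np.tan(np.radians(c["fov_y"])/2); return f,c["cx"],c["cy"]
def pose(c,s=None):
    if "hand_eye" in c:
        T=np.eye(4);T[:3,:3]=np.array(s["tcp_rot"]).reshape(3,3);T[:3,3]=s["eef_pos"];T=T@np.array(c["hand_eye"]);return T[:3,:3],T[:3,3]
    return np.array(c["orientation"]).reshape(3,3),np.array(c["position"])
def ray(c,u,v,z,s=None):
    f,cx,cy=K(c);R,p=pose(c,s);d=R@np.array([(u-cx)/f,(v-cy)/f,1]);return p+d*(z-p[2])/d[2]
def proj(c,P,s=None):
    f,cx,cy=K(c);R,p=pose(c,s);q=R.T@(np.array(P)-p);return np.array([cx+f*q[0]/q[2],cy+f*q[1]/q[2]])
def save(c,n,box=None,k=1):
    im=c["pixels"][:,:,::-1]
    if box: im=im[box[1]:box[3],box[0]:box[2]]
    cv2.imwrite("pics/"+n,cv2.resize(im,None,fx=k,fy=k,interpolation=cv2.INTER_CUBIC))
E
python3 - <<'E'
from h import *
import pickle
s=read_state();print(s)
d={n:read_camera(n) for n in("scene","top","wrist")}
pickle.dump((s,d),open("c0.pkl","wb"))
for n in d: print(n,{k:v for k,v in d[n].items() if k!="pixels"})
save(d["top"],"top0.png",k=1.5);save(d["scene"],"scene0.png",k=1.5)
E
```

```text
{'time': 0.0, 'joints': array([-1.37411126e+00,  1.59033895e-01,  1.59822094e+00,  3.18741992e-06,
        1.38619278e+00, -2.10072627e-01]), 'joint_velocities': array([-0.00082994,  0.00035086,  0.00042031, -0.00055736, -0.00029667,
        0.00064414]), 'joint_torque': array([-7.98559959e-04, -3.85580277e+01, -3.22105050e+01,  7.00370595e-02,
        3.78800486e-02, -1.50332312e-04]), 'eef_pos': array([ 0.22736122, -0.52746373,  0.21363309]), 'tcp_rot': array([[ 9.18408717e-01,  3.95632784e-01, -3.59421525e-04],
       [ 3.95632755e-01, -9.18406997e-01,  1.81980437e-03],
       [ 3.89879027e-04, -1.81352313e-03, -9.99998280e-01]]), 'wrist_force': array([ 0.38669536, -0.77508433, -0.01122052]), 'torque': array([ 0.00281181, -0.0306634 , -0.00367349]), 'gripper_width': 0.09210514581599513}
scene {'fov_y': 44.97614717178911, 'cx': 251.1202723659167, 'cy': 196.893101140419, 'position': array([-0.13008033, -0.83357051,  0.67573481]), 'orientation': array([[ 0.77531114, -0.32380749,  0.5422558 ],
       [-0.63141043, -0.37752757,  0.6773432 ],
       [-0.01461229, -0.86753769, -0.49715675]])}
top {'fov_y': 50.87520067804294, 'cx': 251.0872580161168, 'cy': 187.78900361068403, 'position': array([ 0.42371275, -0.0507461 ,  1.01026845]), 'orientation': array([[-0.01574195, -0.99540926,  0.09440657],
       [-0.99972295,  0.01732164,  0.01593674],
       [-0.01749885, -0.09412953, -0.99540616]])}
wrist {'fov_y': 65.32997100519435, 'cx': 255.03701584701952, 'cy': 191.23002908400574, 'hand_eye': array([[ 4.68016540e-04, -9.55229146e-01, -2.95866625e-01,
         8.30806104e-02],
       [ 9.99999861e-01,  5.18414371e-04, -9.18928986e-05,
         4.86630845e-04],
       [ 2.41160285e-04, -2.95866541e-01,  9.55229256e-01,
        -1.70526208e-01],
       [ 0.00000000e+00,  0.00000000e+00,  0.00000000e+00,
         1.00000000e+00]])}
```

View pics/top0.png

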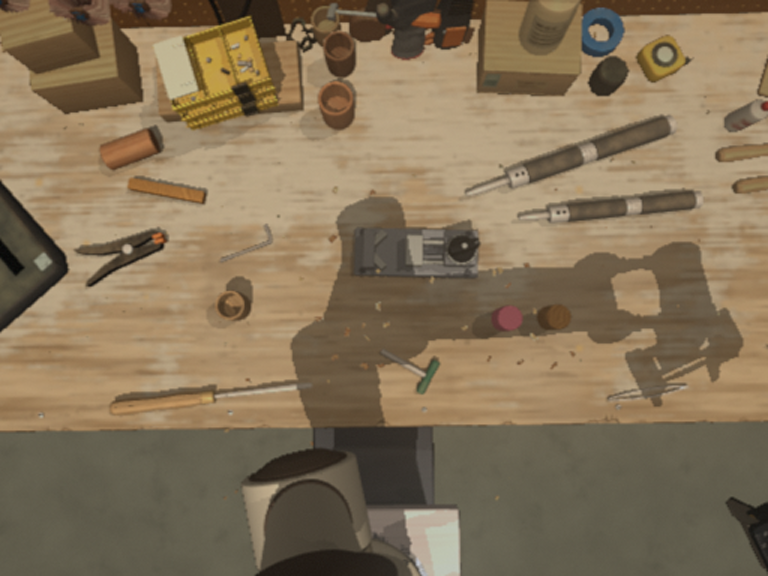

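View pics/scene0.png

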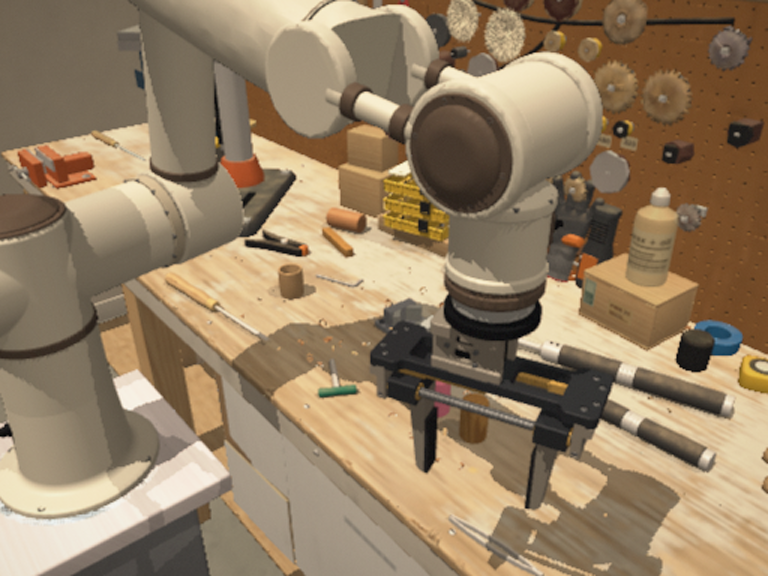

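Candidates for the blank, in top-camera pixels (picture/1.5): the brown solid cylinder at (369,211), the pink one at (338,211), the hollow cup at (154,203), the lying red-brown cylinder at (87,98), and hollow cups at (225,70) and (227,35). By the description it is (369,211). The vise's knob is at (308,165), with the V to the left, towards world +y.

Run:
```python
from h import *
import pickle
s,d=pickle.load(open("c0.pkl","rb"));t=d["top"]
a=cv2.resize(t["pixels"][145:190,225:330],None,fx=7,fy=7,interpolation=cv2.INTER_CUBIC)
b=cv2.resize(t["pixels"][190:232,300:405],None,fx=7,fy=7,interpolation=cv2.INTER_CUBIC)
cv2.imwrite("pics/crop1.png",np.vstack([a,b[:280]])[:,:,::-1])
```

```text
(no output)
```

View pics/crop1.png

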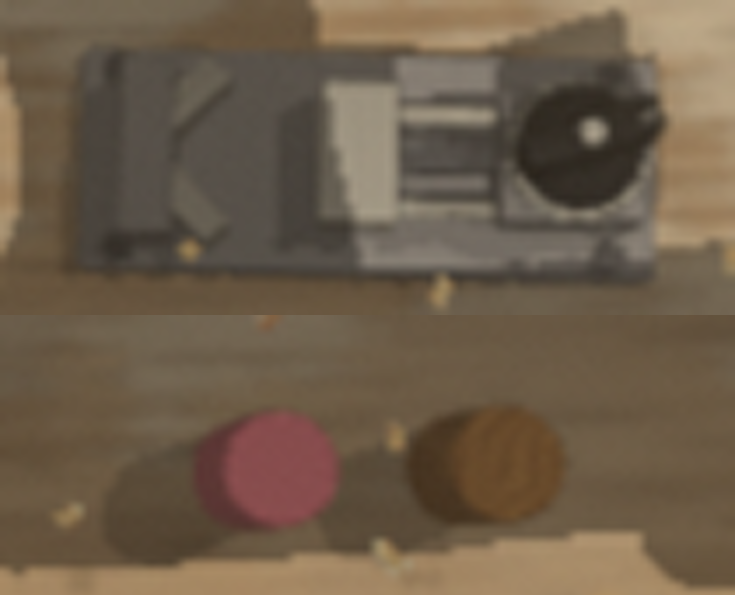

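Run:
```python
from h import *
import pickle
np.set_printoptions(precision=4,suppress=True)
s,d=pickle.load(open("c0.pkl","rb"));t=d["top"]
A=lambda x,y,z:ray(t,225+x/7,145+y/7,z)
B=lambda x,y,z:ray(t,300+x/7,190+(y-315)/7,z)
for n,p in dict(blank=B(510,463,.062),blankR=B(565,463,.062),pink=B(280,468,.062),knobdot=A(593,130,.095),disc=A(578,147,.063),barend=A(662,108,.095),
 c1=A(85,50,.012),c2=A(70,268,.012),c3=A(655,282,.012),c4=A(655,60,.012),jawL=A(320,80,.04),jawL2=A(320,220,.04),vtip=A(200,55,.04),vtip2=A(218,240,.04),cup=ray(t,154,202,.058),key=ray(t,280,248,.01),keytip=ray(t,254,234,.01)).items(): print(n,p)
```

```text
blank [ 0.4539 -0.319   0.062 ]
blankR [ 0.4536 -0.3373  0.062 ]
pink [ 0.4535 -0.2425  0.062 ]
knobdot [ 0.5638 -0.1709  0.095 ]
disc [ 0.563  -0.1699  0.063 ]
barend [ 0.5706 -0.1936  0.095 ]
c1 [ 0.6087 -0.0012  0.012 ]
c2 [0.5303 0.0051 0.012 ]
c3 [ 0.5217 -0.2021  0.012 ]
c4 [ 0.6013 -0.2046  0.012 ]
jawL [ 0.5915 -0.0841  0.04  ]
jawL2 [ 0.5425 -0.0831  0.04  ]
vtip [ 0.601  -0.0426  0.04  ]
vtip2 [ 0.5362 -0.0478  0.04  ]
cup [0.4842 0.1953 0.058 ]
key [ 0.3691 -0.1033  0.01  ]
keytip [ 0.4042 -0.0401  0.01  ]
```

Request:
play_rows:
  series:
    - [150, -50, 30, 0, 0, -0.5, 0]
    - [290, -102, 60, 0, 0, -1.125, 0]
    - [290, -102, 60, 0, 0, -1.125, 0]
    - [290, -102, 60, 0, 0, -1.125, 0]
    - [290, -102, 60, 0, 0, -1.125, 0]
    - [290, -102, 60, 0, 0, -1.125, 0]
    - [290, -102, 60, 0, 0, -1.125, 0]
    - [290, -102, 60, 0, 0, -1.125, 0]
    - [290, -102, 60, 0, 0, -1.125, 0]
    - [290, -102, 60, 0, 0, -1.125, 0]

```text
time: 1.15
eef_pos: [0.4532, -0.3192, 0.1539]
tcp_rot: [[0.041, 0.999, -0.001], [0.999, -0.041, 0.002], [0.002, -0.001, -1.0]]
wrist_force: [-0.5, -0.0, -0.1]
gripper_width: 0.0918
```

Run:
```python
from h import *
import pickle
s=read_state();c=read_camera("wrist");pickle.dump((s,c),open("c1.pkl","wb"))
print(s["eef_pos"],s["tcp_rot"],s["joints"])
print(proj(c,[.4539,-.319,.062],s))
save(c,"w1.png")
```

```text
[ 0.45316391 -0.31915083  0.15392418] [[ 4.11823391e-02  9.99151516e-01 -5.12885934e-04]
 [ 9.99150381e-01 -4.11814641e-02  1.61354965e-03]
 [ 1.59105919e-03 -5.78899925e-04 -9.99998567e-01]] [-8.32052997e-01  1.59834319e-01  1.71884641e+00  7.41853718e-04
  1.26445028e+00 -7.91083687e-01]
[256.61957525 193.24418655]
```

View pics/w1.png

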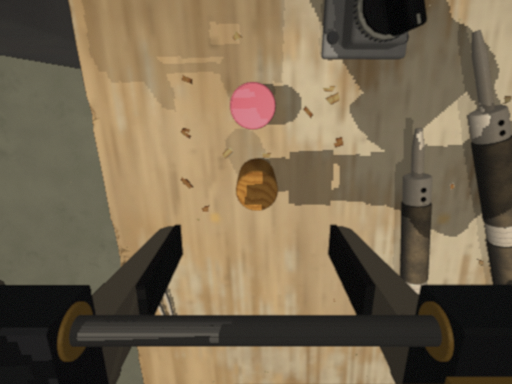

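The wrist view shows the brown blank's top at about (257,190), against a predicted (257,193), and the pink one at (252,105). The position agrees to about 2 mm, so I go down and grip.

Request:
play_rows:
  series:
    - [0, 0, 45, 0, 0, 0, 0]
    - [0, 0, 85, 0, 0, 0, 0]
    - [0, 0, 110, 0, 0, 0, 0]
    - [0, 0, 122, 0, 0, 0, 0]
    - [0, 0, 122, 0, 0, 0, 0]
    - [0, 0, 122, 0, 0, 0, 0.8]
    - [0, 0, 122, 0, 0, 0, 0.8]
    - [0, 0, 122, 0, 0, 0, 0.8]
    - [0, 0, 122, 0, 0, 0, 0.8]
    - [0, 0, 122, 0, 0, 0, 0.8]
  grip_force: 25

```text
time: 2.2
eef_pos: [0.4533, -0.3195, 0.0326]
tcp_rot: [[0.041, 0.999, 0.0], [0.999, -0.041, 0.001], [0.001, 0.0, -1.0]]
wrist_force: [-0.6, -0.2, -0.0]
gripper_width: 0.054
```

Request:
play_rows:
  series:
    - [0, 0, 0, 0, 0, 0, 0.8]
    - [0, 0, 0, 0, 0, 0, 0.8]
    - [0, 0, -40, 0, 0, 0, 0.8]
    - [0, 0, -90, 0, 0, 0, 0.8]
    - [0, 0, -137, 0, 0, 0, 0.8]
    - [45, 25, -137, 0, 0, 0, 0.8]
    - [90, 50, -137, 0, 0, 0, 0.8]
    - [140, 80, -137, 0, 0, 0, 0.8]
    - [184, 103, -137, 0, 0, 0, 0.8]
    - [184, 103, -137, 0, 0, 0, 0.8]

```text
time: 3.2
eef_pos: [0.5652, -0.1355, 0.1695]
tcp_rot: [[0.036, 0.999, 0.001], [0.999, -0.036, 0.002], [0.002, 0.0, -1.0]]
wrist_force: [-0.6, -0.4, -0.4]
gripper_width: 0.0393
```

Run:
```python
from h import *
import pickle
s=read_state();c=read_camera("wrist");pickle.dump((s,c),open("c2.pkl","wb"))
print(s["eef_pos"],s["wrist_force"],s["gripper_width"])
print("seat@40",proj(c,[.5673,-.0557,.04],s),"blanktop",proj(c,s["eef_pos"]+np.array([0,0,.03]),s))
save(c,"w2.png",k=1.5)
```

```text
[ 0.56523599 -0.13553527  0.16953018] [-0.58820431 -0.38296882 -0.38506169] 0.03932483300566767
seat@40 [254.83110044 102.51814376] blanktop [256.38381738 262.66517274]
```

View pics/w2.png

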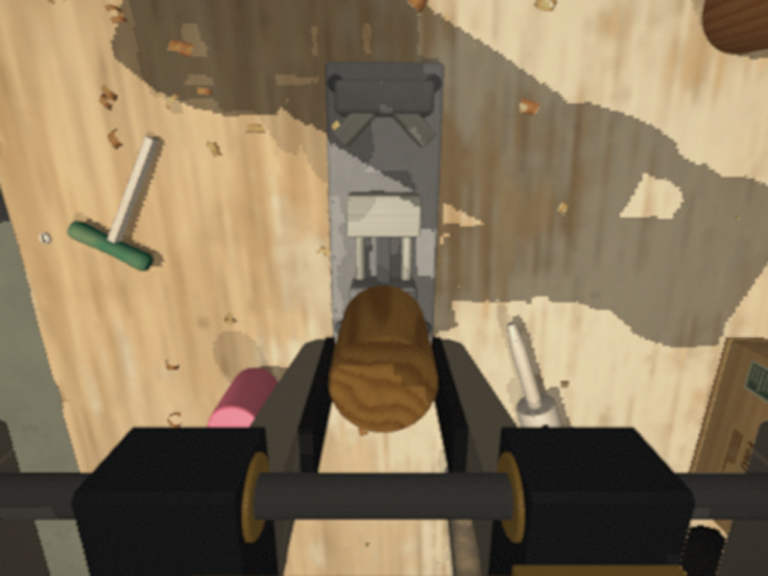

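Run:
```python
from h import *
import pickle
np.set_printoptions(precision=4,suppress=True)
s,c=pickle.load(open("c2.pkl","rb"));D=lambda x,y,z:ray(c,x/1.5,y/1.5,z,s)
for n,a in dict(backL=(327,63,.012),backR=(443,63,.012),apex=(384,114,.04),tipL=(346,145,.04),tipR=(426,145,.04),tipLo=(333,132,.04),tipRo=(436,132,.04),jawL=(348,196,.04),jawR=(419,196,.04)).items(): print(n,D(*a))
R=np.array(s["tcp_rot"])
for dx in(0,.002,.004):
  print(dx,[1.5*proj(c,s["eef_pos"]+R@np.array([dx+a,0,b]),s) for a,b in((-.02,-.03),(.02,-.03),(.02,.032))])
```

```text
backL [0.5328 0.003  0.012 ]
backR [0.6096 0.0002 0.012 ]
apex [ 0.5693 -0.0319  0.04  ]
tipL [ 0.5444 -0.0495  0.04  ]
tipR [ 0.5954 -0.0513  0.04  ]
tipLo [ 0.5367 -0.0414  0.04  ]
tipRo [ 0.6017 -0.0437  0.04  ]
jawL [ 0.5438 -0.0815  0.04  ]
jawR [ 0.5905 -0.0832  0.04  ]
0 [array([384.4427, 442.4007]), array([384.6437, 342.218 ]), array([384.0331, 287.9279])]
0.002 [array([384.4521, 437.7345]), array([384.6545, 336.8004]), array([384.0392, 283.8749])]
0.004 [array([384.4615, 433.0346]), array([384.6655, 331.3405]), array([384.0454, 279.7992])]
```

Request:
play_rows:
  series:
    - [40, 0, 0, 0, 0, 0, 0.8]
    - [75, 0.5, 0, 0, 0, 0, 0.8]
    - [75, 0.5, 0, 0, 0, 0, 0.8]
    - [75, 0.5, 30, 0, 0, 0, 0.8]
    - [75, 0.5, 60, 0, 0, 0, 0.8]
    - [75, 0.5, 75, 0, 0, 0, 0.8]
    - [75, 0.5, 90, 0, 0, 0, 0.8]
    - [75, 0.5, 102, 0, 0, 0, 0.8]
    - [75, 0.5, 110, 0, 0, 0, 0.8]
    - [75, 0.5, 110, 0, 0, 0, 0.8]

```text
time: 4.25
eef_pos: [0.5678, -0.0612, 0.0588]
tcp_rot: [[0.037, 0.999, -0.001], [0.999, -0.037, 0.002], [0.002, -0.001, -1.0]]
wrist_force: [-1.0, -0.2, 0.2]
gripper_width: 0.0397
```

Request:
play_rows:
  series:
    - [0, 0.5, 5, 0, 0, 0, 0.8]
    - [0, 0.5, 9, 0, 0, 0, 0.8]
    - [0, 0.5, 12, 0, 0, 0, 0.8]
    - [0, 0.5, 13.5, 0, 0, 0, 0.8]
    - [0, 0.5, 13.5, 0, 0, 0, 0.8]

```text
time: 4.75
eef_pos: [0.5682, -0.0611, 0.0451]
tcp_rot: [[0.037, 0.999, -0.001], [0.999, -0.037, 0.002], [0.002, -0.001, -1.0]]
wrist_force: [0.1, 0.0, -0.7]
gripper_width: 0.0394
```

Run:
```python
from h import *
s=read_state();c=read_camera("scene");t=read_camera("top");w=read_camera("wrist")
print(s["eef_pos"],s["wrist_force"],s["torque"])
a=cv2.resize(w["pixels"],(400,300));u,v=proj(c,[.567,-.06,.05]).astype(int);print(u,v)
b=cv2.resize(c["pixels"][v-60:v+60,u-80:u+80],(400,300),interpolation=cv2.INTER_CUBIC)
cv2.imwrite("pics/m3.png",np.hstack([a,b])[:,:,::-1])
```

```text
[ 0.56819338 -0.06109632  0.04513175] [ 0.08084857  0.005689   -0.68130313] [-0.02954146 -0.06611159 -0.01487175]
274 206
```

View pics/m3.png

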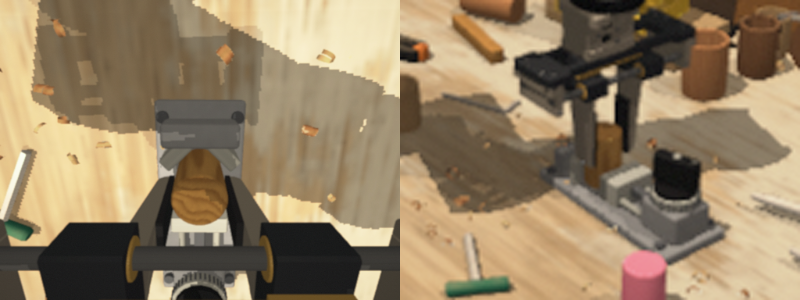

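Request:
play_rows:
  series:
    - [0, 0, 0.6, 0, 0, 0, 0.8]
    - [0, 0, 0.6, 0, 0, 0, 0.5]
    - [0, 0, 0.6, 0, 0, 0, 0.3]
    - [0, 0, 0.6, 0, 0, 0, 0.3]
    - [0, 0, 0, 0, 0, 0, 0.3]
    - [0, 0, -20, 0, 0, 0, 0.3]
    - [0, 0, -60, 0, 0, 0, 0.3]
    - [-50, 0, -105, 0, 0, 0, 0.3]
    - [-90, 0, -115, 0, 0, 0, 0.3]
    - [-90, 0, -115, 0, 0, 0, 0.3]

```text
time: 5.9
eef_pos: [0.567, -0.1564, 0.1644]
tcp_rot: [[0.04, 0.999, 0.006], [0.999, -0.04, -0.003], [-0.002, 0.006, -1.0]]
wrist_force: [0.2, 0.5, 0.2]
gripper_width: 0.0642
```

Run:
```python
from h import *
import pickle
s=read_state();w=read_camera("wrist");pickle.dump((s,w),open("c4.pkl","wb"))
print(s["eef_pos"],s["tcp_rot"],s["joints"],s["gripper_width"])
print("knob95",proj(w,[.563,-.1705,.095],s),proj(w,[.563,-.1705,.063],s))
save(w,"w4.png",k=1.5)
```

```text
[ 0.56701551 -0.15641909  0.16435561] [[ 0.04038091  0.99916878  0.00558002]
 [ 0.99918131 -0.04036637 -0.00269474]
 [-0.00246726  0.00568427 -0.9999808 ]] [-4.74537238e-01  2.28491959e-01  1.61805238e+00  1.58948947e-04
  1.28885353e+00 -4.34195981e-01] 0.06422047179962265
knob95 [251.35711259 216.75545812] [251.55089666 204.14739594]
```

View pics/w4.png

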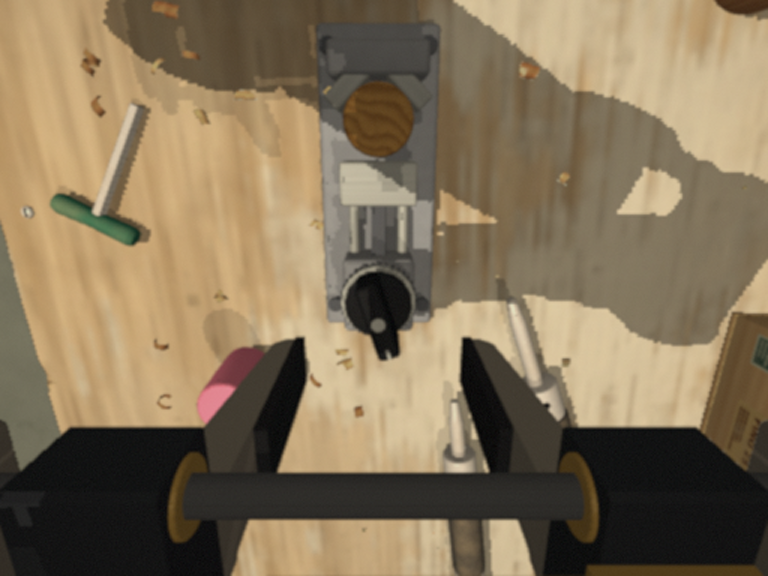

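Run:
```python
from h import *
import pickle
np.set_printoptions(precision=4,suppress=True)
s,c=pickle.load(open("c4.pkl","rb"));D=lambda x,y,z:ray(c,x/1.5,y/1.5,z,s)
a,b,dot,disc=D(388,356,.095),D(366,284,.095),D(378,326,.095),D(378,302,.063)
bl=D(378,118,.074)
print(a,b,(a+b)/2,dot,disc,np.linalg.norm(a-b),np.degrees(np.arctan2(*(a-b)[1::-1])),np.degrees(np.arctan2(*(a-dot)[1::-1])),bl)
R=np.array(s["tcp_rot"]);k=np.array([.5635,-.1705,.0675]);print(R.T@(k-s["eef_pos"]))
```

```text
[ 0.5686 -0.1903  0.095 ] [ 0.5579 -0.1456  0.095 ] [ 0.5633 -0.1679  0.095 ] [ 0.5635 -0.1711  0.095 ] [ 0.5636 -0.1677  0.063 ] 0.045947286461260416 -76.58939001657097 -75.26027860775686 [ 0.5683 -0.0579  0.074 ]
[-0.014  -0.0035  0.0969]
```

Request:
play_rows:
  series:
    - [-13.5, -3.5, 0, 0, 0, -0.15, 0.3]
    - [-13.5, -3.5, 0, 0, 0, -0.29, 0.3]
    - [-13.5, -3.5, 20, 0, 0, -0.29, 0.3]
    - [-13.5, -3.5, 55, 0, 0, -0.29, 0.3]
    - [-13.5, -3.5, 80, 0, 0, -0.29, 0.3]
    - [-13.5, -3.5, 92, 0, 0, -0.29, 0.3]
    - [-13.5, -3.5, 96, 0, 0, -0.29, 0.3]
    - [-13.5, -3.5, 96, 0, 0, -0.29, 0.3]

```text
time: 6.75
eef_pos: [0.5626, -0.1679, 0.0667]
tcp_rot: [[-0.247, 0.969, 0.003], [0.969, 0.247, -0.0], [-0.001, 0.003, -1.0]]
wrist_force: [0.6, -0.2, 0.3]
gripper_width: 0.0646
```

Request:
play_rows:
  series:
    - [0, 0, 0, 0, 0, 0, 0.6]
    - [0, 0, 0, 0, 0, 0, 0.95]
    - [0, 0, 0, 0, 0, 0, 0.95]
    - [0, 0, 0, 0, 0, 0, 0.95]
    - [0, 0, 0, 0, 0, 0, 0.95]
    - [0, 0, 0, 0, 0, 0, 0.95]
    - [0, 0, 0, 0, 0, 0, 0.95]
    - [0, 0, 0, 0, 0, 0, 0.95]
    - [0, 0, 0, 0, 0, 0, 0.95]
    - [0, 0, 0, 0, 0, 0, 0.95]
  grip_force: 50

```text
time: 7.75
eef_pos: [0.5635, -0.1677, 0.0668]
tcp_rot: [[-0.247, 0.969, 0.005], [0.969, 0.247, -0.0], [-0.001, 0.005, -1.0]]
wrist_force: [5.2, 1.0, -2.3]
gripper_width: 0.0139
```

```bash
cat > st.py <<'E'
from h import *
np.set_printoptions(precision=3,suppress=True)
s=read_state();R=np.array(s["tcp_rot"]);print(s["time"],s["eef_pos"],"xang",np.degrees(np.arctan2(R[1,0],R[0,0])),"F",s["wrist_force"],"T",s["torque"],"j6",s["joints"][5],"tj6",s["joint_torque"][5],s["gripper_width"])
E
python3 st.py
```

```text
7.75 [ 0.564 -0.168  0.067] xang 104.32391375848805 F [ 5.201  1.026 -2.301] T [ 0.201 -0.946  0.124] j6 -0.7470367210228234 tj6 0.0780542311258614 0.01387851720608073
```

Request:
play_rows:
  series:
    - [0, 0, 0, 0, 0, 0.1, 0.95]
    - [0, 0, 0, 0, 0, 0.2, 0.95]
    - [0, 0, 0, 0, 0, 0.3, 0.95]
    - [0, 0, 0, 0, 0, 0.4, 0.95]
    - [0, 0, 0, 0, 0, 0.5, 0.95]
    - [0, 0, 0, 0, 0, 0.6, 0.95]
    - [0, 0, 0, 0, 0, 0.7, 0.95]
    - [0, 0, 0, 0, 0, 0.8, 0.95]
    - [0, 0, 0, 0, 0, 0.8, 0.95]

```text
time: 8.65
eef_pos: [0.5645, -0.1679, 0.0669]
tcp_rot: [[0.525, 0.851, 0.007], [0.851, -0.525, -0.001], [0.003, 0.007, -1.0]]
wrist_force: [6.7, 0.6, -4.5]
gripper_width: 0.0138
```

```bash
python3 st.py
python3 - <<'E'
from h import *
s=read_state();c=read_camera("scene");t=read_camera("wrist")
u,v=proj(c,[.565,-.12,.06]).astype(int);print(u,v)
b=cv2.resize(c["pixels"][v-50:v+50,u-50:u+50],(500,500),interpolation=cv2.INTER_CUBIC)
a=cv2.resize(t["pixels"][:200,150:350],(300,300))
cv2.imwrite("pics/m5.png",np.hstack([b,np.vstack([a,np.zeros((200,300,3),np.uint8)])])[:,:,::-1])
E
```

```text
8.65 [ 0.565 -0.168  0.067] xang 58.362121979723085 F [ 6.678  0.637 -4.48 ] T [ 0.053 -1.018  0.008] j6 0.05509874393308635 tj6 0.6291314586997032 0.013771561940243753
289 212
```

View pics/m5.png

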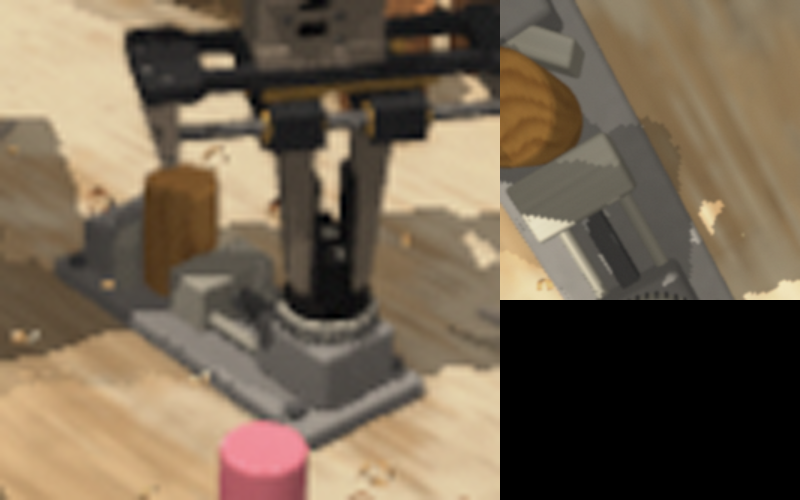

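Request:
play_rows:
  series:
    - [0, 0, 0, 0, 0, 0.1, 0.95]
    - [0, 0, 0, 0, 0, 0.2, 0.95]
    - [0, 0, 0, 0, 0, 0.2, 0.95]

```text
time: 9.05
eef_pos: [0.5648, -0.168, 0.0668]
tcp_rot: [[0.682, 0.731, 0.008], [0.731, -0.682, -0.001], [0.005, 0.007, -1.0]]
wrist_force: [4.3, -0.3, -1.9]
gripper_width: 0.0134
```

```bash
python3 st.py
```

```text
9.05 [ 0.565 -0.168  0.067] xang 47.00721430483753 F [ 4.296 -0.333 -1.887] T [-0.025 -0.552  0.096] j6 0.25333423254391557 tj6 0.7263112999498844 0.013409263747035823
```

Request:
play_rows:
  series:
    - [0, 0, 0, 0, 0, 0.1, 0.95]
    - [0, 0, 0, 0, 0, 0.2, 0.95]
    - [0, 0, 0, 0, 0, 0.2, 0.95]

```text
time: 9.35
eef_pos: [0.565, -0.1682, 0.0669]
tcp_rot: [[0.813, 0.583, 0.008], [0.583, -0.813, -0.001], [0.006, 0.006, -1.0]]
wrist_force: [4.0, -1.0, -1.6]
gripper_width: 0.0138
```

```bash
python3 st.py
```

```text
9.35 [ 0.565 -0.168  0.067] xang 35.65571102525277 F [ 4.022 -1.016 -1.568] T [-0.129 -0.478  0.02 ] j6 0.4514196996954762 tj6 0.7207011245191097 0.013810653734359534
```

Request:
play_rows:
  series:
    - [0, 0, 0, 0, 0, 0.08, 0.95]
    - [0, 0, 0, 0, 0, 0.15, 0.95]
    - [0, 0, 0, 0, 0, 0.15, 0.95]

```text
time: 9.65
eef_pos: [0.5651, -0.1683, 0.0669]
tcp_rot: [[0.889, 0.458, 0.009], [0.458, -0.889, -0.002], [0.007, 0.005, -1.0]]
wrist_force: [3.3, -1.0, -2.5]
gripper_width: 0.0137
```

```bash
python3 st.py
```

```text
9.65 [ 0.565 -0.168  0.067] xang 27.249541919593142 F [ 3.291 -0.992 -2.492] T [-0.118 -0.43   0.091] j6 0.5981584334258735 tj6 0.5199694074690342 0.013671008330972793
```

Request:
play_rows:
  series:
    - [0, 0, 0, 0, 0, 0.08, 0.95]
    - [0, 0, 0, 0, 0, 0.15, 0.95]
    - [0, 0, 0, 0, 0, 0.15, 0.95]

```text
time: 9.95
eef_pos: [0.5652, -0.1685, 0.0669]
tcp_rot: [[0.946, 0.323, 0.009], [0.323, -0.946, -0.002], [0.008, 0.005, -1.0]]
wrist_force: [3.9, -1.8, -1.7]
gripper_width: 0.014
```

```bash
python3 st.py
python3 - <<'E'
from h import *
c=read_camera("wrist");save(c,"w6.png",(100,0,400,225),2)
E
```

```text
9.95 [ 0.565 -0.169  0.067] xang 18.86798949716651 F [ 3.941 -1.79  -1.734] T [-0.18  -0.542  0.167] j6 0.7444665571435186 tj6 0.6116154603660107 0.014043703517943765
```

View pics/w6.png

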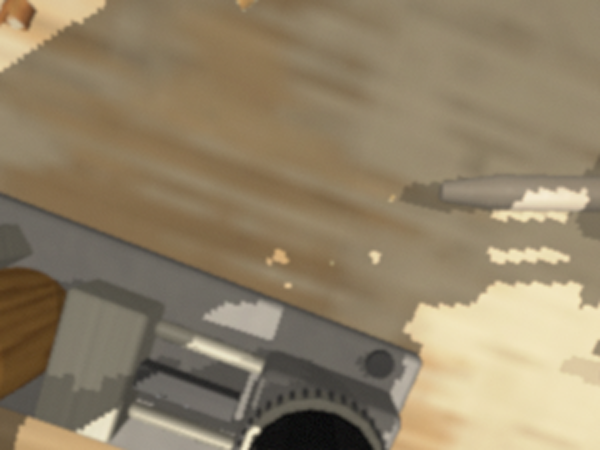

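Request:
play_rows:
  series:
    - [0, 0, 0, 0, 0, 0.1, 0.95]
    - [0, 0, 0, 0, 0, 0.1, 0.95]

```text
time: 10.2
eef_pos: [0.5652, -0.1687, 0.0669]
tcp_rot: [[0.973, 0.231, 0.009], [0.231, -0.973, -0.002], [0.008, 0.004, -1.0]]
wrist_force: [4.7, -2.3, -3.1]
gripper_width: 0.0136
```

```bash
python3 st.py
```

```text
10.2 [ 0.565 -0.169  0.067] xang 13.362551561816113 F [ 4.673 -2.281 -3.079] T [-0.158 -0.575  0.222] j6 0.8406158033266896 tj6 0.8229337446391582 0.013594342055651687
```

Request:
play_rows:
  series:
    - [0, 0, 0, 0, 0, 0.1, 0.95]
    - [0, 0, 0, 0, 0, 0.1, 0.95]

```text
time: 10.4
eef_pos: [0.5652, -0.1687, 0.0669]
tcp_rot: [[0.991, 0.136, 0.009], [0.136, -0.991, -0.002], [0.009, 0.004, -1.0]]
wrist_force: [3.9, -1.5, -3.3]
gripper_width: 0.0138
```

```bash
python3 st.py
```

```text
10.4 [ 0.565 -0.169  0.067] xang 7.806708753060996 F [ 3.895 -1.497 -3.298] T [-0.081 -0.51   0.021] j6 0.9374783710115319 tj6 0.5963335186243057 0.013837828569364911
```

Request:
play_rows:
  series:
    - [0, 0, 0, 0, 0, 0, 0.95]
    - [0, 0, 0, 0, 0, 0, 0.95]

```text
time: 10.6
eef_pos: [0.5652, -0.1687, 0.0669]
tcp_rot: [[0.99, 0.138, 0.009], [0.138, -0.99, -0.002], [0.009, 0.003, -1.0]]
wrist_force: [3.3, -0.3, -3.2]
gripper_width: 0.0137
```

```bash
python3 st.py
python3 - <<'E'
from h import *
T=[]
for i in range(4):
    c=read_camera("wrist");s=read_state();T.append(s["torque"][2])
print(T)
p=s["eef_pos"].copy();p[2]=.055;u,v=proj(c,p,s).astype(int);print(u,v)
t=read_camera("top");a,b=proj(t,p).astype(int)
x=cv2.resize(c["pixels"][v-75:v+75,u-75:u+75],(500,500),interpolation=cv2.INTER_CUBIC)
y=cv2.resize(t["pixels"][b-30:b+30,a-40:a+20],(300,300),interpolation=cv2.INTER_CUBIC)
cv2.imwrite("pics/m7.png",np.hstack([x,np.vstack([y,np.zeros((200,300,3),np.uint8)])])[:,:,::-1])
E
```

```text
10.6 [ 0.565 -0.169  0.067] xang 7.944080799044994 F [ 3.333 -0.277 -3.209] T [-0.057 -0.513 -0.065] j6 0.9348855686354277 tj6 -0.10804730700328946 0.013677100698274597
[np.float64(-0.05746514340317501), np.float64(-0.05731324758155799), np.float64(-0.0695476532563974), np.float64(-0.05207366632179043)]
253 229
```

View pics/m7.png

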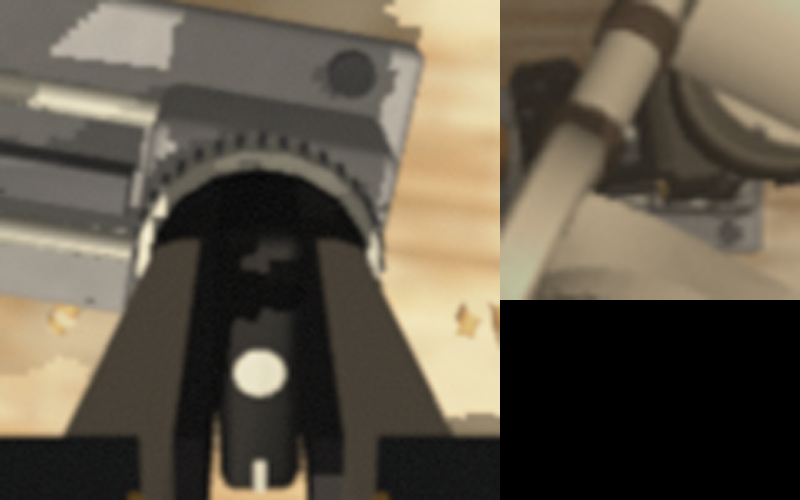

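The torque rose to 0.22 and then fell to a steady −0.06, which suggests a click. I let go, back off and check the marks.

Request:
play_rows:
  series:
    - [0, 0, 0, 0, 0, 0, 0.7]
    - [0, 0, 0, 0, 0, 0, 0.4]
    - [0, 0, 0, 0, 0, 0, 0.3]
    - [0, 0, 0, 0, 0, 0, 0.3]
    - [0, 0, -30, 0, 0, 0, 0.3]
    - [0, 0, -60, 0, 0, 0, 0.3]
    - [-30, 0, -75, 0, 0, 0, 0.3]
    - [-50, 0, -75, 0, 0, 0, 0.3]
    - [-50, 0, -75, 0, 0, 0, 0.3]

```text
time: 11.75
eef_pos: [0.5136, -0.1755, 0.1419]
tcp_rot: [[0.991, 0.135, 0.009], [0.135, -0.991, -0.003], [0.008, 0.004, -1.0]]
wrist_force: [-0.1, 0.4, 0.4]
gripper_width: 0.0644
```

```bash
python3 st.py
python3 - <<'E'
from h import *
import pickle
s=read_state();c=read_camera("wrist");pickle.dump((s,c),open("c8.pkl","wb"))
u,v=proj(c,[.564,-.169,.06],s).astype(int);print(u,v)
x0,y0=max(u-75,0),max(v-75,0);print(x0,y0)
x=cv2.resize(c["pixels"][y0:y0+150,x0:x0+150],(600,600),interpolation=cv2.INTER_CUBIC)
y=cv2.resize(c["pixels"],(200,150))
cv2.imwrite("pics/m8.png",np.hstack([x,np.vstack([y,np.zeros((450,200,3),np.uint8)])])[:,:,::-1])
E
```

```text
11.75 [ 0.514 -0.176  0.142] xang 7.7824888470925835 F [-0.095  0.353  0.443] T [ 0.046  0.004 -0.025] j6 0.8807484500042116 tj6 -0.16155704855918884 0.06444646294640428
254 139
179 64
```

View pics/m8.png

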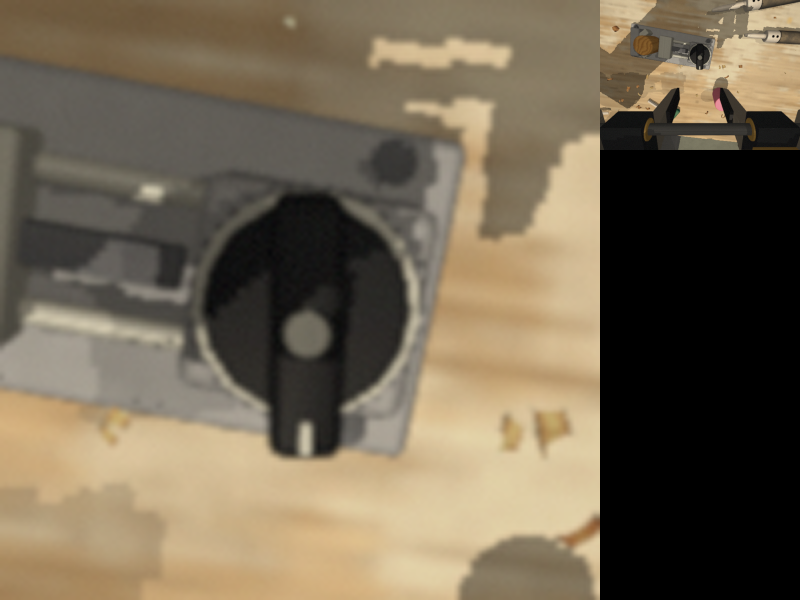

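Request:
play_rows:
  series:
    - [0, 0, -40, 0, 0, 0, 0.3]
    - [-40, 35, -72, 0, 0, -0.05, 0.2]
    - [-80, 75, -72, 0, 0, -0.1, 0]
    - [-120, 112, -72, 0, 0, -0.15, 0]
    - [-160, 150, -72, 0, 0, -0.2, 0]
    - [-200, 187, -72, 0, 0, -0.27, 0]
    - [-240, 225, -72, 0, 0, -0.27, 0]
    - [-290, 270, -72, 0, 0, -0.27, 0]
    - [-331, 310, -72, 0, 0, -0.27, 0]
    - [-331, 310, -72, 0, 0, -0.27, 0]

```text
time: 12.8
eef_pos: [0.2339, -0.5204, 0.2113]
tcp_rot: [[0.919, 0.395, 0.009], [0.395, -0.919, -0.002], [0.008, 0.005, -1.0]]
wrist_force: [0.9, 0.2, 0.3]
gripper_width: 0.0921
```

Request:
play_rows:
  series:
    - [0, 0, 0, 0, 0, 0, 0]
    - [0, 0, 0, 0, 0, 0, 0]

```text
time: 13.0
eef_pos: [0.2337, -0.521, 0.2105]
tcp_rot: [[0.919, 0.393, 0.01], [0.393, -0.919, -0.0], [0.009, 0.004, -1.0]]
wrist_force: [0.5, 1.1, 0.2]
gripper_width: 0.0922
```

```bash
python3 st.py
python3 - <<'E'
from h import *
import pickle
s0,d=pickle.load(open("c0.pkl","rb"));a=d["top"];b=read_camera("top");pickle.dump((read_state(),b),open("c9.pkl","wb"))
f=lambda t,x0,x1,y0,y1:cv2.cvtColor(t["pixels"],cv2.COLOR_RGB2GRAY)[y0:y1,x0:x1].astype(float)
# rows of the jaw top, column profiles: jaw is at cols ~271..282, rows 157..176
for y0,y1 in((158,164),(164,170),(170,175)):
    print(y0,[f(t,262,300,y0,y1).mean(0).round().astype(int).tolist() for t in(a,b)])
X=np.hstack([cv2.resize(t["pixels"][145:190,225:330],None,fx=3.8,fy=3.8,interpolation=cv2.INTER_CUBIC) for t in(a,b)])
sc=read_camera("scene");u,v=proj(sc,[.565,-.12,.06]).astype(int)
Y=cv2.resize(sc["pixels"][v-45:v+45,u-60:u+60],(532,400),interpolation=cv2.INTER_CUBIC)
Y=np.hstack([Y,np.zeros((400,X.shape[1]-532,3),np.uint8)])
cv2.imwrite("pics/m9.png",np.vstack([X,Y])[:,:,::-1])
E
```

```text
13.0 [ 0.234 -0.521  0.21 ] xang 23.15579296188171 F [0.485 1.129 0.208] T [ 0.04  -0.007 -0.01 ] j6 -0.20129929876536926 tj6 -0.049020806327462196 0.09224585196731167
158 [[82, 82, 80, 76, 74, 73, 71, 71, 78, 97, 126, 146, 148, 146, 146, 147, 146, 146, 148, 132, 109, 115, 117, 116, 112, 107, 107, 107, 109, 109, 108, 106, 105, 91, 77, 83, 75, 68], [78, 77, 79, 78, 76, 76, 91, 122, 142, 147, 146, 146, 147, 146, 147, 147, 133, 111, 112, 112, 113, 116, 117, 116, 112, 107, 107, 107, 108, 109, 107, 108, 109, 93, 77, 90, 91, 80]]
164 [[82, 82, 76, 68, 68, 68, 68, 67, 76, 92, 106, 132, 149, 150, 148, 149, 149, 149, 149, 128, 86, 82, 82, 80, 78, 78, 77, 75, 74, 73, 70, 70, 70, 65, 65, 72, 65, 47], [77, 76, 78, 75, 71, 74, 87, 94, 106, 133, 148, 148, 149, 148, 148, 150, 131, 90, 80, 80, 81, 83, 82, 80, 78, 77, 74, 70, 70, 70, 71, 80, 82, 67, 65, 93, 102, 65]]
170 [[82, 81, 75, 68, 67, 68, 67, 66, 78, 93, 96, 99, 122, 146, 149, 151, 150, 150, 150, 132, 105, 108, 106, 102, 99, 99, 99, 98, 98, 98, 98, 98, 88, 70, 78, 98, 100, 100], [59, 57, 58, 60, 63, 77, 93, 95, 95, 99, 120, 145, 151, 150, 150, 151, 132, 105, 113, 114, 113, 112, 109, 106, 105, 101, 99, 98, 98, 97, 97, 97, 89, 70, 78, 98, 103, 105]]
```

View pics/m9.png

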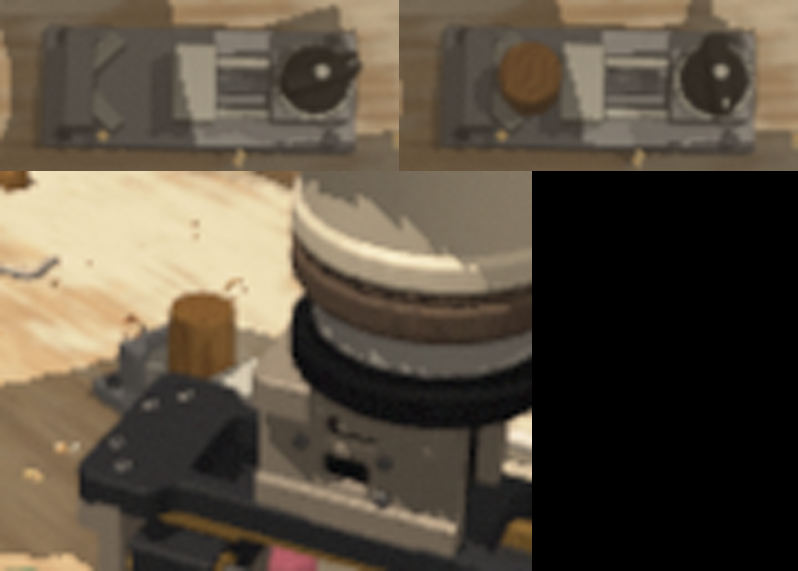

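Top pixels show the blank upright between the V and the jaw. The jaw moved about 2.8–3.0 px, or 6.8–7.3 mm (1.36–1.45 rad), while the knob turned 1.68 rad. Together with the torque drop that points to one click, with none ruled out only weakly. Two clicks are excluded, so I regrasp and turn to one clear torque peak and drop, which makes the total one or two.

Request:
play_rows:
  series:
    - [40, -17, 0, 0, 0, 0.05, 0.3]
    - [85, -37, 0, 0, 0, 0.1, 0.3]
    - [130, -57, 0, 0, 0, 0.15, 0.3]
    - [180, -79, 0, 0, 0, 0.2, 0.3]
    - [230, -100, 10, 0, 0, 0.268, 0.3]
    - [280, -122, 20, 0, 0, 0.268, 0.3]
    - [330, -144, 40, 0, 0, 0.268, 0.3]
    - [380, -166, 60, 0, 0, 0.268, 0.3]
    - [443, -193.5, 66, 0, 0, 0.268, 0.3]
    - [443, -193.5, 66, 0, 0, 0.268, 0.3]

```text
time: 14.1
eef_pos: [0.567, -0.1626, 0.1474]
tcp_rot: [[0.99, 0.141, 0.009], [0.141, -0.99, -0.0], [0.009, 0.002, -1.0]]
wrist_force: [1.2, -0.6, 0.6]
gripper_width: 0.064
```

Request:
play_rows:
  series:
    - [0, 0, 0, 0, 0, 0, 0.3]
    - [0, 0, 0, 0, 0, 0, 0.3]

```text
time: 14.3
eef_pos: [0.5673, -0.1598, 0.147]
tcp_rot: [[0.989, 0.146, 0.008], [0.146, -0.989, 0.0], [0.008, 0.001, -1.0]]
wrist_force: [0.2, 0.7, 0.4]
gripper_width: 0.0646
```

```bash
python3 st.py
python3 - <<'E'
from h import *
s=read_state();R=np.array(s["tcp_rot"]);print(1000*R.T@(np.array([.565,-.1687,.0669])-s["eef_pos"]),R[:,2])
E
```

```text
14.3 [ 0.567 -0.16   0.147] xang 8.404056642447987 F [0.219 0.666 0.398] T [-0.031 -0.005 -0.   ] j6 0.9410759855938796 tj6 0.07161259884014726 0.06457431751966036
[-4.23056979  8.40037847 80.0954668 ] [ 8.48732913e-03  1.89552858e-04 -9.99963964e-01]
```

Request:
play_rows:
  series:
    - [-4, 8.4, 10, 0, 0, 0.01, 0.3]
    - [-4, 8.4, 10, 0, 0, 0.01, 0.3]
    - [-4, 8.4, 40, 0, 0, 0.01, 0.3]
    - [-4, 8.4, 65, 0, 0, 0.01, 0.3]
    - [-4, 8.4, 76, 0, 0, 0.01, 0.3]
    - [-4, 8.4, 80, 0, 0, 0.01, 0.3]
    - [-4, 8.4, 80, 0, 0, 0.01, 0.3]

```text
time: 15.0
eef_pos: [0.5651, -0.1693, 0.0673]
tcp_rot: [[0.991, 0.135, 0.009], [0.135, -0.991, 0.0], [0.009, 0.001, -1.0]]
wrist_force: [-1.0, 0.4, -0.7]
gripper_width: 0.064
```

Request:
play_rows:
  series:
    - [0, 0, 0, 0, 0, 0, 0.6]
    - [0, 0, 0, 0, 0, 0, 0.95]
    - [0, 0, 0, 0, 0, 0, 0.95]
    - [0, 0, 0, 0, 0, 0, 0.95]
    - [0, 0, 0, 0, 0, 0, 0.95]
    - [0, 0, 0, 0, 0, 0, 0.95]
    - [0, 0, 0, 0, 0, 0, 0.95]
    - [0, 0, 0, 0, 0, 0, 0.95]
    - [0, 0, 0, 0, 0, 0, 0.95]
  grip_force: 50

```text
time: 15.9
eef_pos: [0.5651, -0.1689, 0.0673]
tcp_rot: [[0.991, 0.135, 0.008], [0.135, -0.991, 0.001], [0.008, 0.0, -1.0]]
wrist_force: [-0.9, 2.5, 2.4]
gripper_width: 0.0135
```

```bash
python3 st.py
```

```text
15.9 [ 0.565 -0.169  0.067] xang 7.778461007852232 F [-0.93   2.459  2.386] T [ 0.431  0.075 -0.02 ] j6 0.9349523357190491 tj6 -0.025220222887583077 0.013463875146957361
```

Request:
play_rows:
  series:
    - [0, 0, 0, 0, 0, 0.08, 0.95]
    - [0, 0, 0, 0, 0, 0.08, 0.95]

```text
time: 16.1
eef_pos: [0.5651, -0.169, 0.0673]
tcp_rot: [[0.998, 0.056, 0.008], [0.056, -0.998, 0.0], [0.008, 0.0, -1.0]]
wrist_force: [-0.0, 0.4, 0.0]
gripper_width: 0.0134
```

```bash
python3 st.py
```

```text
16.1 [ 0.565 -0.169  0.067] xang 3.197547230079629 F [-0.026  0.361  0.007] T [0.141 0.071 0.151] j6 1.0150841202010066 tj6 0.5858732387423515 0.013396286824299929
```

Request:
play_rows:
  series:
    - [0, 0, 0, 0, 0, 0.08, 0.95]
    - [0, 0, 0, 0, 0, 0.08, 0.95]

```text
time: 16.3
eef_pos: [0.5651, -0.1691, 0.0673]
tcp_rot: [[1.0, -0.023, 0.008], [-0.023, -1.0, 0.0], [0.008, -0.0, -1.0]]
wrist_force: [-0.3, 0.3, 1.0]
gripper_width: 0.0134
```

```bash
python3 st.py
```

```text
16.3 [ 0.565 -0.169  0.067] xang -1.297023097760574 F [-0.344  0.345  1.002] T [0.109 0.066 0.146] j6 1.0936522489788632 tj6 0.645807534456253 0.013380958921168556
```

Request:
play_rows:
  series:
    - [0, 0, 0, 0, 0, 0.08, 0.95]
    - [0, 0, 0, 0, 0, 0.08, 0.95]

```text
time: 16.5
eef_pos: [0.5651, -0.1692, 0.0673]
tcp_rot: [[0.995, -0.1, 0.008], [-0.1, -0.995, -0.0], [0.008, -0.001, -1.0]]
wrist_force: [-1.0, 0.4, 0.9]
gripper_width: 0.0133
```

```bash
python3 st.py
```

```text
16.5 [ 0.565 -0.169  0.067] xang -5.728374673784108 F [-0.956  0.374  0.89 ] T [0.062 0.018 0.218] j6 1.1710955741720783 tj6 0.7173459604382515 0.01327653098914461
```

Rising: 0.15, 0.146, 0.218. I continue in small steps.

Request:
play_rows:
  series:
    - [0, 0, 0, 0, 0, 0.06, 0.95]
    - [0, 0, 0, 0, 0, 0.06, 0.95]

```text
time: 16.7
eef_pos: [0.5651, -0.1693, 0.0673]
tcp_rot: [[0.988, -0.156, 0.008], [-0.156, -0.988, -0.0], [0.008, -0.001, -1.0]]
wrist_force: [-0.6, -0.2, 1.1]
gripper_width: 0.0138
```

```bash
python3 st.py
```

```text
16.7 [ 0.565 -0.169  0.067] xang -8.982937767932755 F [-0.567 -0.168  1.1  ] T [0.134 0.027 0.33 ] j6 1.2280039988503324 tj6 0.658363401889801 0.013807443281666084
```

Request:
play_rows:
  series:
    - [0, 0, 0, 0, 0, 0.05, 0.95]
    - [0, 0, 0, 0, 0, 0.05, 0.95]

```text
time: 16.9
eef_pos: [0.5651, -0.1692, 0.0673]
tcp_rot: [[0.979, -0.203, 0.008], [-0.203, -0.979, -0.0], [0.008, -0.001, -1.0]]
wrist_force: [-0.5, 1.3, 0.8]
gripper_width: 0.014
```

```bash
python3 st.py
```

```text
16.9 [ 0.565 -0.169  0.067] xang -11.71523580066107 F [-0.524  1.258  0.782] T [ 0.157  0.115 -0.033] j6 1.2755978859416572 tj6 0.26212052442133427 0.014015943179891929
```

A clear peak at 0.33 N m, then a drop to −0.03. It came about 20° after the earlier drop, so the total is most likely two clicks and I stop here. Next: release and retreat.

Request:
play_rows:
  series:
    - [0, 0, 0, 0, 0, 0, 0.7]
    - [0, 0, 0, 0, 0, 0, 0.4]
    - [0, 0, 0, 0, 0, 0, 0.3]
    - [0, 0, 0, 0, 0, 0, 0.3]
    - [0, 0, -30, 0, 0, 0, 0.3]
    - [0, 0, -70, 0, 0, 0, 0.3]
    - [0, 0, -120, 0, 0, 0, 0.3]
    - [-30, 20, -140, 0, 0, 0, 0.3]
    - [-60, 50, -140, 0, 0, 0, 0.3]
    - [-60, 50, -140, 0, 0, 0, 0.3]

```text
time: 17.9
eef_pos: [0.4927, -0.208, 0.2076]
tcp_rot: [[0.979, -0.206, 0.008], [-0.206, -0.979, -0.002], [0.009, 0.0, -1.0]]
wrist_force: [0.8, -0.1, 0.1]
gripper_width: 0.0647
```

Request:
play_rows:
  series:
    - [-35, 35, 0, 0, 0, 0, 0.3]
    - [-70, 70, 0, 0, 0, 0, 0.3]
    - [-105, 105, 0, 0, 0, 0, 0.3]
    - [-140, 140, 0, 0, 0, 0, 0.3]
    - [-165, 170, 0, 0, 0, 0, 0.3]
    - [-180, 200, 0, 0, 0, 0, 0.3]
    - [-180, 230, 0, 0, 0, 0, 0.3]
    - [-180, 250, 0, 0, 0, 0, 0.3]
    - [-180, 250, 0, 0, 0, 0, 0.3]
    - [-180, 250, 0, 0, 0, 0, 0.3]

```text
time: 18.9
eef_pos: [0.2654, -0.4151, 0.2057]
tcp_rot: [[0.979, -0.206, 0.008], [-0.206, -0.979, -0.001], [0.008, -0.001, -1.0]]
wrist_force: [-0.7, 0.1, -1.7]
gripper_width: 0.064
```

```bash
python3 st.py
python3 - <<'E'
from h import *
import pickle
s9,a=pickle.load(open("c9.pkl","rb"));_,d=pickle.load(open("c0.pkl","rb"));b=read_camera("top")
g=lambda t:cv2.cvtColor(t["pixels"],cv2.COLOR_RGB2GRAY).astype(float)
for t in(a,b): print(g(t)[158:164,262:284].mean(0).round().astype(int).tolist())
def blob(t,x0,x1,y0,y1):
    h=cv2.cvtColor(t["pixels"][y0:y1,x0:x1],cv2.COLOR_RGB2HSV);m=(h[...,0]<22)&(h[...,1]>105)
    n,l,st,ce=cv2.connectedComponentsWithStats(m.astype(np.uint8));i=1+np.argmax(st[1:,4]) if n>1 else 0
    return st[i],ce[i]+[x0,y0]
for t in(a,b):
    st,ce=blob(t,245,280,150,182);print("blank",st,ce,ray(t,*ce,.074))
for n,(x0,x1,y0,y1) in dict(cup=(135,175,185,220),key=(245,300,225,265)).items():
    p,q=g(d["top"])[y0:y1,x0:x1],g(b)[y0:y1,x0:x1]
    print(n,"shift",cv2.phaseCorrelate(p,q),"meandiff",abs(p-q).mean())
E
```

```text
18.9 [ 0.265 -0.415  0.206] xang -11.87160050995007 F [-0.699  0.055 -1.688] T [ 0.114 -0.007 -0.02 ] j6 0.5233985963279612 tj6 -0.009682469826657325 0.06403847813382775
[78, 77, 79, 78, 76, 76, 91, 122, 142, 147, 146, 146, 147, 146, 147, 147, 133, 111, 112, 112, 113, 116]
[125, 123, 125, 119, 105, 106, 130, 147, 148, 149, 149, 148, 149, 148, 149, 149, 135, 111, 114, 113, 115, 118]
blank [  6   6  17  19 246] [259.11788618 164.92682927] [ 0.56595491 -0.05540934  0.074     ]
blank [  6   6  17  19 255] [258.98823529 164.69019608] [ 0.56652007 -0.05511567  0.074     ]
cup shift ((-0.027233112100859103, -6.273909894716212e-05), 0.9991781974502473) meandiff 1.12
key shift ((-0.16212860937275053, -0.2305008361033316), 0.7171694019407379) meandiff 14.664090909090909
```

The jaw edge did not move during the second 0.35 rad, so the blank was already tight and there have been two clicks in all. The blank is at the seat and upright.

```bash
python3 -c "
from bench import *
print(close_job())"
```

```text
the job is handed in; nothing more can be done
None
```

The blank is clamped upright in the V, the knob has been released, and the job was handed in at about 19 s on the robot's clock. I count two clicks, not one.

- **Clicks:** The first torque drop (0.22 to −0.06 N m) was not clear enough to rely on, so I regrasped and turned about 0.34 rad further. The torque then peaked at 0.33 and fell to −0.03 N m. The jaw did not move during that extra turn, and the two drops were about 20° apart, so this was the second click. I could never see the collar mark, so the count comes from torque, angles and jaw travel.
- **Blank:** It stands upright at (0.566, −0.055), within 2 mm of where I measured the seat. It did not shift between the two top pictures taken before and after the second turn.
- **Bystanders:** The cup has not moved (image shift 0.03 px). For the chuck key the comparison was weaker because shadows had changed; it showed about 0.3 px, under 1 mm, and I never touched it.

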